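Find the heavier centrifuge bucket and press it home in its seat

ROBOT

A 6-joint arm with a two-finger parallel gripper is mounted at the origin on the work surface. World frame = base frame: x ahead of the robot, y to its left, z up, the work surface at z = 0. Lengths are in m, angles in rad, forces in N, time in s.
With the tool pointing down it reaches from about 0.425 to 0.95 m from the base axis. Payload 3.5 kg.
Tool frame: the origin (TCP) lies midway between the tips of the shut fingers; the grasp point (between the pads) lies 19 mm behind it; z points along the fingers, y is the line along which they close (so a half turn about z gives the same grasp; the last joint's range is limited). The gripper opens to 85 mm and grips with 20 to 120 N. Pads are 22 mm wide; open, the fingers measure 114 mm over their backs; the gripper's body (76 mm by 85 mm) begins 54 mm behind the grasp point. The pads swing forward as they close: fully open they stand 13 mm farther back than shut.
Start: joints at [1.085, 0.286, 1.577, -0, 1.279, -0.15], TCP at [0.222, 0.637, 0.192] pointing down, gripper open.
Joint ranges: [-2.77, 2.77], [-0.9, 2.22], [0.21, 2.48], [-1.53, 4.67], [0.24, 2.81], [-2.84, 2.84]. Speed limits (rad/s): [2.79, 2.79, 3.14, 3.14, 3.14, 3.14].

INTERFACE

Orientations are given as a unit quaternion [x, y, z, w].
In Python, from plant import ctrl, cams, order gives the robot as it stands.
- The arm moves only by the tool move_arm, never from a script. Its argument "plan" is one flat list of numbers, 7 for each row, row after row: the shift along the world's x, y, z in mm, then the turn, a rotation vector about the world's x, y, z in degrees, then the finger opening in mm, from 0 to 85.4. A call has 1 to 12 rows; each row shifts and turns the commanded pose from where the row before left it; what a row does not reach is not made up. A row lasts 1/10 s, in which the tool goes at most 50 mm and 8.59 degrees, less where a joint would pass 70% of its speed; a pose out of reach is approached as far as the arm can. A call is refused whole if a number of a shift passes 50 or a number of a turn 8.59, either way. A call with a gripper value outside its range is refused whole. The fingers move at their own pace and stop on an object; "newtons" is the grip in N (left out, the last holds). Time passes only in rows, so rows that do not move let the fingers close. It gives the time, the measured TCP pose, the force, the opening and the grip force at its end, in the units of the state.
- ctrl.get_state(): the state, without advancing time (a new reading comes with each control period).
- cams.read_camera(name): name is "scene" or "top"; returns a dict with "color" (420x560x3 uint8, red, green, blue), "fov_y" (degrees; the focal length in pixels is half the picture's height over the tangent of half this angle, whatever the lens; pixels are square), "cx", "cy" (the principal point, pixels), "origin" and "orientation" of the camera in the world. Camera axes: x right, y up, looking along -z (the intrinsics and any distortion apply to the point x, -y, -z); pixel columns grow to the right and rows downward; lengths in m; the calibration is good to about 2 mm. A picture is of the moment at which its call begins. There is no depth.
- order.sign_off(): hands the job in; it is judged then, once.
The state is a dict: "time": time; "qpos": joint angles; "dq": joint speeds; "joint_efforts": joint torques, N m; "eef_pos": TCP position; "tcp_rot": TCP orientation; "contact_force": force on the tool from outside, world axes, zero at the start; "wrist_torque": the same for the moment, N m; "opening": opening from 0.0 (shut) to 1.0 (fully open); "finger_force": force on a finger pad.
Only numpy, scipy, OpenCV 4.12 (cv2) and the standard library are available. Lean on these libraries where they do the work, as an engineer would, in place of code of your own. Each camera call takes 0.05 s, during which the arm holds its last target. There are 200 camera calls.

TASK

Set the two centrifuge buckets on the tare balance, one on each pan, and let go so that the balance shows which is heavier. Then take the bucket whose side dropped, put it upright into the bore of the grey seat block and push it down, firmly but not roughly, until the stiff brass plug under it has gone all the way to its stop; let go. Leave the lighter bucket standing on its pan, be gentle with the balance, and do not disturb the pot, the slide box or the brown bottle.

Things in the scene. Friction and masses are not known exactly. Their poses are not given: they have to be found in the camera images.
- bucket_a_centre (a point): centre (half-way up, 44 mm above its foot) of one of two look-alike centrifuge buckets: a closed upright aluminium cylinder 36 mm across and 58 mm tall with a blue band and a 4 mm bevelled foot, and on top a round blue grip knob 24 mm across and 30 mm tall (88 mm in all; the knob begins 14 mm above this point). One bucket weighs clearly more (about 220 g against 150 g), but which one cannot be seen: only weighing tells. z is its axis
- bucket_b_centre (a point): centre (half-way up, 44 mm above its foot) of one of two look-alike centrifuge buckets: a closed upright aluminium cylinder 36 mm across and 58 mm tall with a blue band and a 4 mm bevelled foot, and on top a round blue grip knob 24 mm across and 30 mm tall (88 mm in all; the knob begins 14 mm above this point). One bucket weighs clearly more (about 220 g against 150 g), but which one cannot be seen: only weighing tells. z is its axis
- pan_l: a shallow steel pan of the balance, 68 mm across outside, 62 mm inside, with a rim standing 4 mm over its floor; origin at the centre of the pan's floor (its upper face), z up; the pan stays level while the beam tips and sits about 54 mm above the table when the beam is level, up to 11 mm lower or higher when it tips. This one is on the balance's +y arm, 110 mm from the pivot. Force on a pan must stay under 15 N
- pan_r: a shallow steel pan of the balance, 68 mm across outside, 62 mm inside, with a rim standing 4 mm over its floor; origin at the centre of the pan's floor (its upper face), z up; the pan stays level while the beam tips and sits about 54 mm above the table when the beam is level, up to 11 mm lower or higher when it tips. This one is on the balance's -y arm, 110 mm from the pivot. Force on a pan must stay under 15 N
- beam (a joint): tilt of the balance beam in rad: 0 level (empty), positive when the pan_l side is down, negative when the pan_r side is down; its stops are at +-0.1. It swings freely and slowly, and takes about a second to settle; it is the pivot of a white low balance 270 mm long with a red needle
- seat_mouth (a point): centre of the bore's mouth on the upper face of the fixed grey seat block (100 x 100 mm, 75 mm high); the bore is vertical, 39 mm across, with a 3 mm bevel at the mouth. z up
- plug: brass plug, 33 mm across, in the bore; origin at the centre of its top, 5 to 43 mm below the mouth at the start. It gives way only to about 6 N (a bucket's weight does not move it), slides down 2 to 20 mm (unseen) to a hard-rubber stop (8 N/mm; 25 to 45 mm below the mouth) and stays where left. The push rises at the stop: press the bucket there with more than 10 N for 0.2 s, never over 20 N
- pot_mid (a point): bystander: middle of a sample pot with a yellow lid, 48 mm across, 60 mm tall
- slidebox_mid (a point): bystander: middle of a green slide box, 100 x 60 x 35 mm
- amber_mid (a point): bystander: middle of a brown bottle with a black cap, 44 mm across, 90 mm tall
There are look-alikes about, which are no part of the job. What is shaped like the part that bears bucket_b_centre but pink is not meant. What is shaped like the part that bears bucket_a_centre but green is not meant.

How it is judged:
On the way, in this order (a step that is already met when the one before it is completed fails the run):
1. the two buckets stand on opposite pans, let go, with the heavier one's side down ((((distance between bucket_b_centre and pan_l below 0.049 m and angle between bucket_b_centre's own z axis and vertical below 0.15 rad) and (distance between bucket_a_centre and pan_r below 0.049 m and angle between bucket_a_centre's own z axis and vertical below 0.15 rad) and value of joint beam above 0.06 rad) or ((distance between bucket_b_centre and pan_r below 0.049 m and angle between bucket_b_centre's own z axis and vertical below 0.15 rad) and (distance between bucket_a_centre and pan_l below 0.049 m and angle between bucket_a_centre's own z axis and vertical below 0.15 rad) and value of joint beam below -0.06 rad)) and contact force between each of bucket_a, bucket_b and the arm below 0.05 N and contact force between each of bucket_a, bucket_b and the fingers below 0.05 N), for 0.3 s.
2. the heavier bucket, upright in the bore, is pressed on the plug against its stop with more than 10 N for 0.2 s (contact force between bucket_b and plug above 10 N and horizontal distance between bucket_b_centre and seat_mouth below 0.006 m and angle between bucket_b_centre's own z axis and vertical below 0.1 rad), for 0.2 s.
At the end, for the whole second after the job is handed in: The heavier bucket stands upright (within 0.1 rad) in the seat's bore, within 5 mm of its axis, on the plug (foot within 3 mm of it) that was pressed to its stop; the lighter bucket stands upright (within 0.15 rad) on one of the pans, within about 20 mm of its centre; both are let go and at rest (horizontal distance between bucket_b_centre and seat_mouth below 0.005 m and angle between bucket_b_centre's own z axis and vertical below 0.1 rad and distance between bucket_b_centre and plug below 0.047 m and height (world z) of bucket_b_centre below 0.098 m and ((distance between bucket_a_centre and pan_l below 0.049 m and angle between bucket_a_centre's own z axis and vertical below 0.15 rad) or (distance between bucket_a_centre and pan_r below 0.049 m and angle between bucket_a_centre's own z axis and vertical below 0.15 rad)) and linear speed of each of bucket_a, bucket_b below 0.02 m/s and contact force between each of bucket_a, bucket_b and the arm below 0.05 N and contact force between each of bucket_a, bucket_b and the fingers below 0.05 N); the robot touches nothing.
It fails at once if a pan is loaded with more than 15 N (contact force between any of pan_l, pan_r and anything else above 15 N).
It fails at once if the plug is pushed with more than 20 N (contact force between plug and anything else above 20 N).
It fails at once if the pot, the slide box or the brown bottle is moved more than 15 mm (distance of any of pot_mid, slidebox_mid, amber_mid from where it was at the start of the episode above 0.015 m).
It also fails if it takes over 72 s, if anything falls off the work surface, if the arm or the gripper's body presses on something with over 40 N, if the wrist force passes 120 N, or if a joint passes its speed limit or range.

## Working session

There is one attempt and no reset: what is moved stays moved. The work goes in short steps, Python scripts to look and compute and a tool call to move; the robot and the scene stay as the last step left them, time stands still between calls to the robot, and variables do not carry over. Pictures are saved under pics/ and viewed, at most 10 in all, crops included, and the job is handed in when it is done.

Besides the shell and the picture viewer there is one more tool, called after "Call:" by a JSON object that holds its "api" and its "payload". move_arm: Moves the arm, as the interface text tells. Its arguments: {"type":"object","properties":{"plan":{"type":"array","items":{"type":"number"}},"newtons":{"type":"number"}},"required":["plan"]}

```bash
mkdir -p pics; cat > h.py <<'E'
import numpy as np,cv2
from plant import ctrl,cams,order
from scipy.spatial.transform import Rotation as R
def snap(n,f=None):
    d=cams.read_camera(n)
    if f: cv2.imwrite('pics/'+f,d['color'][:,:,::-1])
    return d
def ray(d,u,v):
    f=210/np.tan(np.radians(d['fov_y'])/2)
    r=R.from_quat(d['orientation']).apply([(u-d['cx'])/f,-(v-d['cy'])/f,-1])
    return np.array(d['origin']),r
def atz(d,u,v,z):
    o,r=ray(d,u,v); return o+r*(z-o[2])/r[2]
def proj(d,p):
    f=210/np.tan(np.radians(d['fov_y'])/2)
    c=R.from_quat(d['orientation']).inv().apply(np.array(p)-d['origin'])
    return d['cx']+f*c[0]/-c[2], d['cy']-f*c[1]/-c[2]
E
python3 - <<'E'
from h import *
for n in('scene','top'):
    d=snap(n,n+'0.png'); print({k:v for k,v in d.items() if k!='color'})
print(ctrl.get_state())
E
```

```text
{'fov_y': 47.95171829510724, 'cx': 274.25435255470165, 'cy': 200.14887485748596, 'origin': array([1.30240617, 0.27915711, 0.82885838]), 'orientation': array([0.23661768, 0.30034992, 0.74179099, 0.55095202])}
{'fov_y': 44.47685559190059, 'cx': 284.11961593742797, 'cy': 220.73723445121388, 'origin': array([0.50161572, 0.11106636, 1.19098651]), 'orientation': array([-0.02881725,  0.0323648 ,  0.71678769, -0.6959436 ])}
{'time': 0.1, 'qpos': array([ 1.08499719e+00,  2.87182248e-01,  1.57806229e+00, -1.27279264e-05,
        1.27863530e+00, -1.50013525e-01]), 'dq': array([-0.00110955, -0.00191915, -0.00253036,  0.00127398, -0.00036569,
       -0.00055289]), 'joint_efforts': array([-1.05081279e-03, -4.07300055e+01, -2.93697184e+01, -2.03340906e-04,
        3.47356763e-03,  7.59591131e-06]), 'eef_pos': array([0.22207108, 0.63667754, 0.19109834]), 'tcp_rot': array([ 1.67103233e-01,  9.85938741e-01, -1.08819430e-03, -3.51675736e-04]), 'contact_force': array([-0.10364103, -0.52962311, -0.36885968]), 'wrist_torque': array([0.04921493, 0.0904541 , 0.0424952 ]), 'finger_force': 0.0, 'opening': 1.0003279628228803}
```

View pics/top0.png

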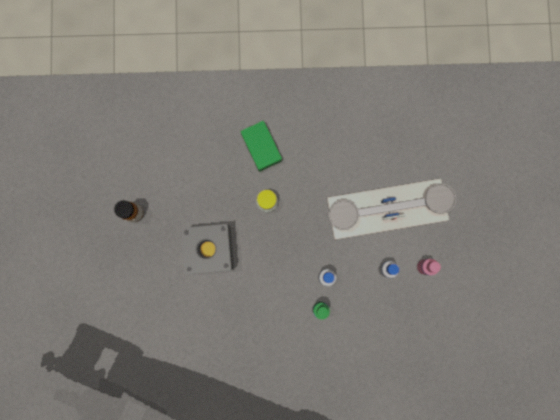

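View pics/scene0.png

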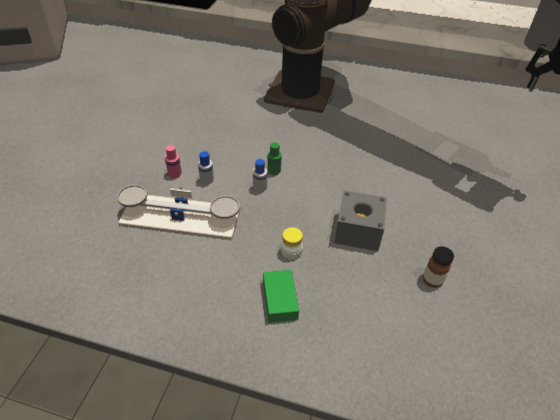

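Top view: candidate buckets are blue (328,278) and blue (391,269); the look-alikes are pink (432,267) and green (321,311). By the description I want the two blue ones. The pans are at (344,214) and (440,198), the seat at (208,249), the pot at (267,200), the slide box at (261,146) and the bottle at (125,210). Next is a close crop.

```bash
python3 - <<'E'
from h import *
a=cv2.imread('pics/top0.png');b=cv2.imread('pics/scene0.png')
z=lambda im,u,v,w,h,s:cv2.resize(im[v:v+h,u:u+w],None,fx=s,fy=s,interpolation=cv2.INTER_CUBIC)
cv2.imwrite('pics/c1.png',z(a,190,170,270,155,2.96)) 
t=z(b,110,140,290,120,2.7)
cv2.imwrite('pics/c2.png',t)
E
```

```text
(no output)
```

View pics/c1.png

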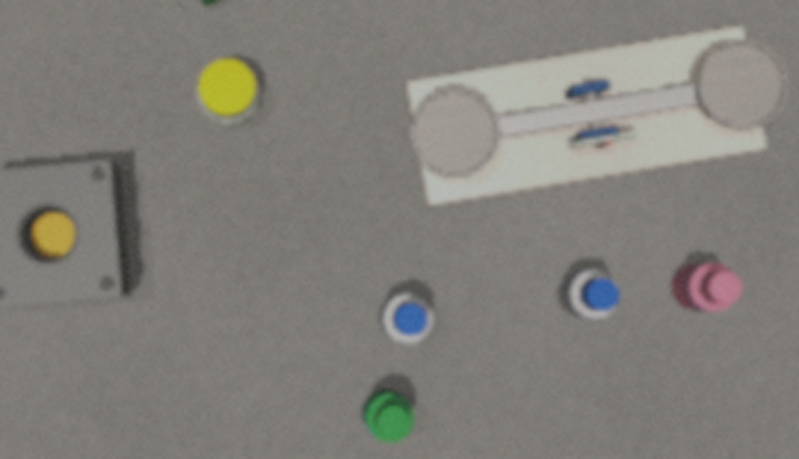

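View pics/c2.png

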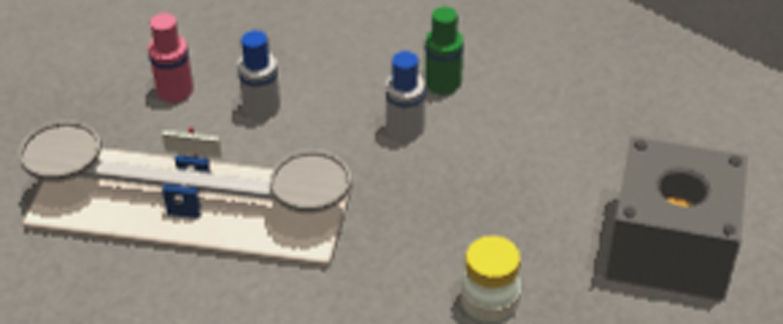

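The crops confirm the blue-knobbed buckets. Knob tops in the top view are (328.5,277.4) and (393,269.3); pan centres are (343.7,214.3) and (439.7,198.4). The bore in the scene view is at (363.3,209.6).

```bash
cat >> h.py <<'E'
def tri(d1,p1,d2,p2):
    o1,r1=ray(d1,*p1);o2,r2=ray(d2,*p2)
    r1/=np.linalg.norm(r1);r2/=np.linalg.norm(r2)
    s=np.linalg.lstsq(np.c_[r1,-r2],o2-o1,rcond=None)[0]
    a,b=o1+s[0]*r1,o2+s[1]*r2
    return ((a+b)/2).round(4),np.linalg.norm(a-b).round(4)
E
python3 - <<'E'
from h import *
T=snap('top');S=snap('scene')
c1=lambda u,v:(190-.33+u/2.96,170-.33+v/2.96)
c2=lambda u,v:(110-.31+u/2.7,140-.31+v/2.7)
for n,a,b,z in[('k1',(410,317),(405,58),.088),('k2',(601,293),(256,38),.088),('panL',(455,131),(311,181),.058),('panR',(739,83),(61,151),.058),('bore',(49,232),(684,188),.075),('pot',(228,87),(494,258),.06),
 ('s1',(98,173),(629,212),.075),('s2',(107,283),(641,145),.075)]:
    print(n,tri(T,c1(*a),S,c2(*b)),atz(T,*c1(*a),z).round(4),atz(S,*c2(*b),z).round(4))
for n,p,z in[('amber',(125,209),.09),('box',(262,145),.035)]:print(n,atz(T,*p,z).round(3))
# corners screws scene and top
for n,(u,v) in dict(a=(187,232),b=(223,228),c=(189,268),d=(226,265.5)).items():print(n,atz(T,u,v,.075).round(4))
E
```

```text
k1 (array([0.4742, 0.0147, 0.0905]), np.float64(0.0018)) [0.4744 0.0136 0.088 ] [0.4713 0.0147 0.088 ]
k2 (array([ 0.4871, -0.1233,  0.0892]), np.float64(0.0031)) [ 0.4875 -0.1251  0.088 ] [ 0.4857 -0.1223  0.088 ]
panL (array([ 0.6109, -0.0264,  0.055 ]), np.float64(0.0039)) [ 0.6111 -0.0279  0.058 ] [ 0.6133 -0.0232  0.058 ]
panR (array([ 0.6411, -0.2427,  0.0548]), np.float64(0.0024)) [ 0.6411 -0.2429  0.058 ] [ 0.6437 -0.2393  0.058 ]
bore (array([0.5436, 0.2769, 0.0739]), np.float64(0.0039)) [0.5439 0.2747 0.075 ] [0.5442 0.2788 0.075 ]
pot (array([0.6491, 0.1432, 0.0566]), np.float64(0.0041)) [0.649  0.1411 0.06  ] [0.6516 0.1458 0.06  ]
s1 (array([0.5859, 0.2391, 0.0762]), np.float64(0.0025)) [0.5862 0.238  0.075 ] [0.5844 0.2403 0.075 ]
s2 (array([0.5051, 0.2344, 0.0752]), np.float64(0.0029)) [0.5054 0.233  0.075 ] [0.5045 0.2359 0.075 ]
amber [0.632 0.446 0.09 ]
box [0.777 0.149 0.035]
a [0.58   0.3159 0.075 ]
b [0.5864 0.2375 0.075 ]
c [0.5019 0.3127 0.075 ]
d [0.5049 0.2326 0.075 ]
```

Call:
{"api": "move_arm", "payload": {"plan": [20,-48,0,0,0,0,60,20,-48,0,0,0,0,60,20,-48,0,0,0,0,60,20,-48,0,0,0,0,60,20,-48,0,0,0,0,60,20,-48,0,0,0,0,60,20,-48,0,0,0,0,60,20,-48,0,0,0,0,60,20,-48,0,0,0,0,60,20,-48,0,0,0,0,60,20,-48,0,0,0,0,60,20,-48,0,0,0,0,60], "newtons": 40}}

```text
time: 1.4
eef_pos: [0.4535, 0.0815, 0.1926]
tcp_rot: [0.167, 0.986, 0.0, 0.0]
contact_force: [0.2, -0.1, 0.3]
opening: 0.707
finger_force: 0.0
```

Call:
{"api": "move_arm", "payload": {"plan": [6,-23,-20,0,0,0,60,6,-23,-20,0,0,0,60,0,0,-27,0,0,0,60,0,0,0,0,0,0,60,0,0,0,0,0,0,60]}}

```text
time: 1.9
eef_pos: [0.4648, 0.0376, 0.1253]
tcp_rot: [0.167, 0.986, 0.0, -0.001]
contact_force: [1.1, 0.2, 0.5]
opening: 0.707
finger_force: 0.0
```

```bash
python3 - <<'E'
from h import *
S=snap('scene');T=snap('top')
p=ctrl.get_state()['eef_pos'];print(p)
im=S['color'];u,v=map(int,proj(S,p));print(u,v)
a=im[max(v-60,0):v+50,u-60:u+60];t=T['color'];u,v=map(int,proj(T,p));print(u,v)
b=t[v-55:v+55,u-60:u+60]
o=np.hstack([cv2.resize(x,None,fx=3.3,fy=3.3,interpolation=cv2.INTER_CUBIC)for x in(a,b)])
cv2.imwrite('pics/g1.png',o[:,:,::-1]);print(o.shape)
E
```

```text
[0.46606721 0.03779129 0.12699101]
269 149
318 281
(363, 792, 3)
```

View pics/g1.png

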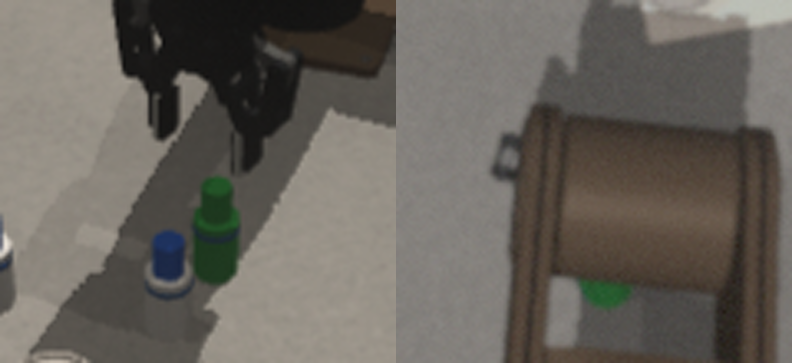

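The open gripper is above and to the left of the first bucket, with nothing touching. I'll correct the position by +8, -23 and then descend.

Call:
{"api": "move_arm", "payload": {"plan": [8,-23,0,0,0,0,60,0,0,0,0,0,0,60,0,0,-20,0,0,0,60,0,0,-20,0,0,0,60,0,0,0,0,0,0,60,0,0,0,0,0,0,60]}}

```text
time: 2.6
eef_pos: [0.4734, 0.015, 0.0862]
tcp_rot: [0.167, 0.986, 0.0, 0.0]
contact_force: [-0.3, -0.7, 0.8]
opening: 0.704
finger_force: 0.0
```

Call:
{"api": "move_arm", "payload": {"plan": [1,0,-12,0,0,0,60,0,0,-11,0,0,0,60,0,0,0,0,0,0,60,0,0,0,0,0,0,10,0,0,0,0,0,0,10,0,0,0,0,0,0,10,0,0,0,0,0,0,10,0,0,0,0,0,0,10], "newtons": 40}}

```text
time: 3.4
eef_pos: [0.4743, 0.0144, 0.0627]
tcp_rot: [0.167, 0.986, 0.0, 0.0]
contact_force: [0.1, -0.8, 0.3]
opening: 0.117
finger_force: 0.0
```

```bash
cat >> h.py <<'E'
def look(f,p,h=70,s=2.8):
    o=[]
    for n in('scene','top'):
        d=snap(n);u,v=map(int,proj(d,p));u=min(max(u,h),560-h);v=min(max(v,h),420-h)
        o.append(cv2.resize(d['color'][v-h:v+h,u-h:u+h],None,fx=s,fy=s,interpolation=cv2.INTER_CUBIC));print(n,'crop origin',u-h,v-h,'scale',s)
    cv2.imwrite('pics/'+f,np.hstack(o)[:,:,::-1])
E
python3 - <<'E'
from h import *
p=ctrl.get_state()['eef_pos'];look('g2.png',p)
E
```

```text
scene crop origin 189 99 scale 2.8
top crop origin 256 206 scale 2.8
```

View pics/g2.png

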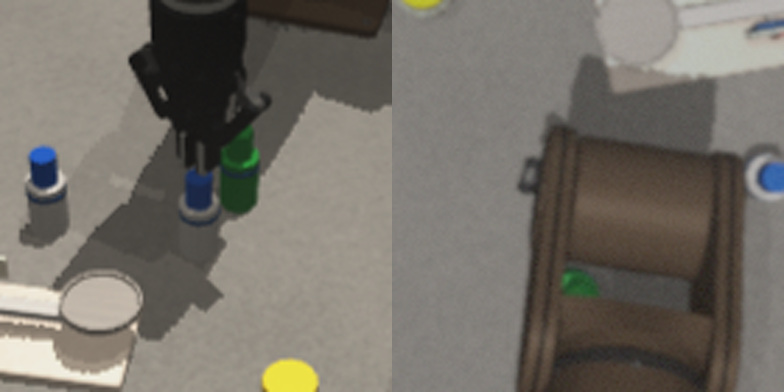

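```bash
python3 - <<'E'
from h import *
S=snap('scene');s=ctrl.get_state();print(s['eef_pos'],s['opening'],s['finger_force'],proj(S,s['eef_pos']))
c=S['color'][125:185,225:305]
cv2.imwrite('pics/g3.png',cv2.resize(c,None,fx=9,fy=9,interpolation=cv2.INTER_CUBIC)[:,:,::-1])
for z in(.06,.08,.1,.12):print(z,proj(S,[.474,.0145,z]),proj(S,[.45,.0145,z]))
E
```

```text
[0.47422172 0.01441615 0.06252595] 0.11649462094767266 0.0 (np.float64(259.24072335985994), np.float64(169.83905389885976))
0.06 (np.float64(259.30318064218505), np.float64(170.56316610154897)) (np.float64(262.2227105170619), np.float64(164.45897920961488))
0.08 (np.float64(259.2840278942413), np.float64(164.36513289618202)) (np.float64(262.2394415235483), np.float64(158.27392890254075))
0.1 (np.float64(259.26439525690023), np.float64(158.01180237117015)) (np.float64(262.2565857531023), np.float64(151.9361199754904))
0.12 (np.float64(259.2442644652465), np.float64(151.49726380538726)) (np.float64(262.27415870583496), np.float64(145.43982241059553))
```

View pics/g3.png

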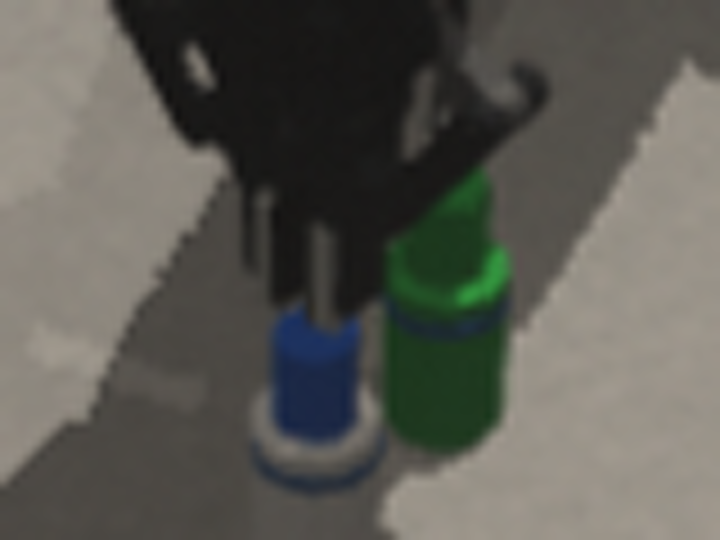

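The shut fingertips hang right at the knob's top, with the front tip at about (261,161). The tips are therefore near z≈0.093, about 30 mm higher than the reported TCP. I'll reopen, go lower and try a soft close.

Call:
{"api": "move_arm", "payload": {"plan": [0,0,5,0,0,0,60,0,0,0,0,0,0,60,0,0,0,0,0,0,60,0,0,0,0,0,0,60,0,0,-10,0,0,0,60,0,0,-10,0,0,0,60,0,0,-8,0,0,0,60,0,0,0,0,0,0,60], "newtons": 20}}

```text
time: 4.35
eef_pos: [0.4724, 0.0147, 0.0372]
tcp_rot: [0.167, 0.986, 0.0, -0.002]
contact_force: [0.1, -0.2, -0.4]
opening: 0.704
finger_force: 0.0
```

Call:
{"api": "move_arm", "payload": {"plan": [0,0,0,0,0,0,10,0,0,0,0,0,0,10,0,0,0,0,0,0,10,0,0,0,0,0,0,10], "newtons": 20}}

```text
time: 4.75
eef_pos: [0.4746, 0.0143, 0.0399]
tcp_rot: [0.167, 0.986, -0.0, 0.0]
contact_force: [0.3, -0.1, 1.2]
opening: 0.268
finger_force: 19.6
```

Gripped at an opening of 23 mm, which matches the knob. Now I'll grip harder, lift, and carry it to the +y pan.

Call:
{"api": "move_arm", "payload": {"plan": [0,0,0,0,0,0,10,0,0,20,0,0,0,10,0,0,40,0,0,0,10,0,0,30,0,0,0,10,20,-6,10,0,0,0,10,35,-10,0,0,0,0,10,35,-10,0,0,0,0,10,30,-10,0,0,0,0,10,16,-5,0,0,0,0,10,0,0,0,0,0,0,10,0,0,0,0,0,0,10], "newtons": 40}}

```text
time: 5.85
eef_pos: [0.6092, -0.0263, 0.1384]
tcp_rot: [0.167, 0.986, 0.0, -0.001]
contact_force: [-0.8, -0.6, -1.7]
opening: 0.255
finger_force: 39.4
```

```bash
python3 - <<'E'
from h import *
s=ctrl.get_state();p=s['eef_pos'];print(p,s['contact_force'],s['opening'],s['finger_force']);look('p1.png',p+[0,0,.02])
E
```

```text
[ 0.60917947 -0.02625712  0.13839862] [-0.84631875 -0.60990471 -1.69130045] 0.2545048543583731 39.3730902671814
scene crop origin 151 102 scale 2.8
top crop origin 278 139 scale 2.8
```

View pics/p1.png

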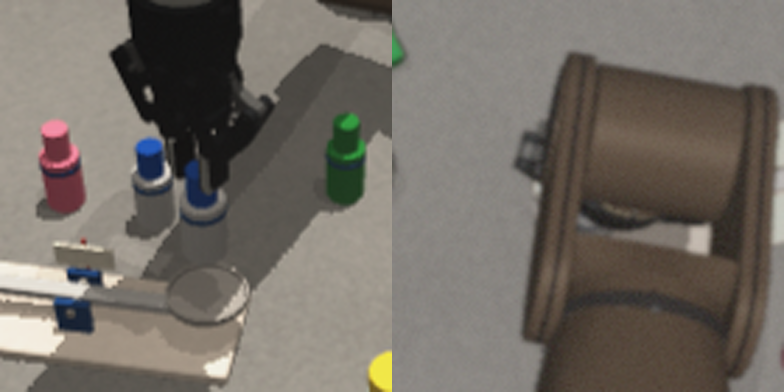

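The bucket hangs centred over the +y pan, with its foot at crop (205,258) and the pan at crop (208,295). Now I'll lower it.

Call:
{"api": "move_arm", "payload": {"plan": [2,0,-20,0,0,0,10,0,0,-15,0,0,0,10,0,0,-7,0,0,0,10,0,0,-2,0,0,0,10,0,0,-2,0,0,0,10,0,0,-2,0,0,0,10,0,0,0,0,0,0,10,0,0,0,0,0,0,10]}}

```text
time: 6.75
eef_pos: [0.6125, -0.0266, 0.0919]
tcp_rot: [0.167, 0.986, -0.0, 0.0]
contact_force: [-0.3, -0.0, -1.8]
opening: 0.255
finger_force: 39.4
```

Call:
{"api": "move_arm", "payload": {"plan": [0,0,-1,0,0,0,10,0,0,-1,0,0,0,10,0,0,-1,0,0,0,10,0,0,0,0,0,0,10,0,0,0,0,0,0,10]}}

```text
time: 7.25
eef_pos: [0.6121, -0.0266, 0.0883]
tcp_rot: [0.167, 0.986, -0.0, -0.0]
contact_force: [0.4, -0.3, -1.9]
opening: 0.255
finger_force: 39.4
```

Call:
{"api": "move_arm", "payload": {"plan": [0,0,-1,0,0,0,10,0,0,-1,0,0,0,10,0,0,-1,0,0,0,10,0,0,0,0,0,0,10,0,0,0,0,0,0,10]}}

```text
time: 7.75
eef_pos: [0.6121, -0.0266, 0.0853]
tcp_rot: [0.167, 0.986, -0.0, -0.0]
contact_force: [0.0, 0.0, -1.8]
opening: 0.254
finger_force: 39.4
```

```bash
python3 - <<'E'
from h import *
s=ctrl.get_state();p=s['eef_pos'];print(p,s['contact_force']);look('p2.png',p+[0,0,-.03],60,3.2)
E
```

```text
[ 0.61211182 -0.02658778  0.08532645] [ 0.00902213  0.02195538 -1.81972365]
scene crop origin 163 146 scale 3.2
top crop origin 282 153 scale 3.2
```

View pics/p2.png

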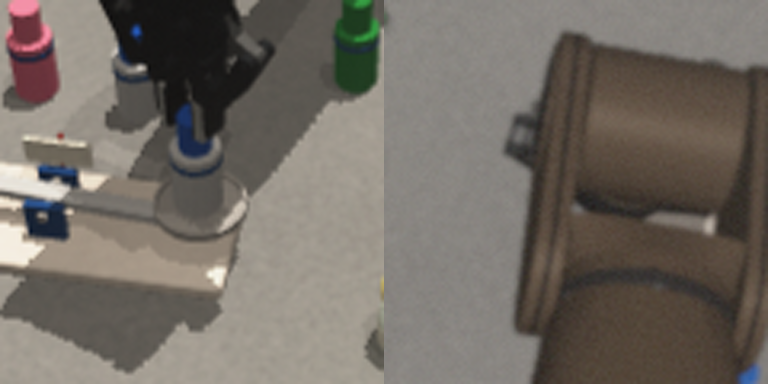

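The foot is inside the rim, at about crop (196,210), but still appears to be just above the floor. The wrist still carries about 1.8 N, so I'll keep lowering gently.

Call:
{"api": "move_arm", "payload": {"plan": [0,0,-1,0,0,0,10,0,0,-1,0,0,0,10,0,0,-1,0,0,0,10,0,0,-1,0,0,0,10,0,0,0,0,0,0,10,0,0,0,0,0,0,10]}}

```text
time: 8.45
eef_pos: [0.613, -0.0268, 0.0828]
tcp_rot: [0.167, 0.986, -0.0, 0.001]
contact_force: [-0.9, 1.1, 5.9]
opening: 0.252
finger_force: 40.0
```

Call:
{"api": "move_arm", "payload": {"plan": [0,0,-1,0,0,0,10,0,0,-1,0,0,0,10,0,0,0,0,0,0,10,0,0,0,0,0,0,10]}}

```text
time: 8.85
eef_pos: [0.6141, -0.0271, 0.0826]
tcp_rot: [0.167, 0.986, -0.0, 0.002]
contact_force: [-2.4, -0.4, 10.0]
opening: 0.252
finger_force: 40.6
```

Contact at the lower stop: z 0.083 corresponds to a foot height of 0.043. I'll back off 2.5 mm and release.

Call:
{"api": "move_arm", "payload": {"plan": [0,0,2.5,0,0,0,10,0,0,0,0,0,0,10,0,0,0,0,0,0,10]}}

```text
time: 9.15
eef_pos: [0.6128, -0.0267, 0.0827]
tcp_rot: [0.167, 0.986, -0.0, 0.001]
contact_force: [-0.6, -0.5, 5.4]
opening: 0.254
finger_force: 40.1
```

Call:
{"api": "move_arm", "payload": {"plan": [0,0,0,0,0,0,60,0,0,0,0,0,0,60,0,0,0,0,0,0,60,0,0,10,0,0,0,60,0,0,40,0,0,0,60,0,0,40,0,0,0,60,0,0,0,0,0,0,60]}}

```text
time: 9.85
eef_pos: [0.6166, -0.0273, 0.1805]
tcp_rot: [0.167, 0.986, -0.0, 0.007]
contact_force: [0.6, -0.0, 0.2]
opening: 0.703
finger_force: 0.0
```

Call:
{"api": "move_arm", "payload": {"plan": [-32,-24,0,0,0,0,60,-32,-24,0,0,0,0,60,-32,-24,0,0,0,0,60,-30,-24,-20,0,0,0,60,0,0,-30,0,0,0,60,0,0,-30,0,0,0,60,0,0,0,0,0,0,60,0,0,0,0,0,0,60]}}

```text
time: 10.65
eef_pos: [0.486, -0.1224, 0.092]
tcp_rot: [0.167, 0.986, 0.0, -0.0]
contact_force: [0.1, -0.4, 0.2]
opening: 0.699
finger_force: 0.0
```

Call:
{"api": "move_arm", "payload": {"plan": [1,-1,-20,0,0,0,60,0,0,-20,0,0,0,60,0,0,-12,0,0,0,60,0,0,0,0,0,0,60,0,0,0,0,0,0,60,0,0,0,0,0,0,10,0,0,0,0,0,0,10,0,0,0,0,0,0,10,0,0,0,0,0,0,10], "newtons": 25}}

```text
time: 11.55
eef_pos: [0.488, -0.1241, 0.041]
tcp_rot: [0.167, 0.986, -0.0, 0.001]
contact_force: [0.7, 0.1, 3.1]
opening: 0.259
finger_force: 24.5
```

Call:
{"api": "move_arm", "payload": {"plan": [0,0,10,0,0,0,10,0,0,45,0,0,0,10,0,0,45,0,0,0,10,13,-10,0,0,0,0,10,35,-27,0,0,0,0,10,35,-27,0,0,0,0,10,35,-27,0,0,0,0,10,25,-19,0,0,0,0,10,10,-8,0,0,0,0,10,0,0,0,0,0,0,10,0,0,0,0,0,0,10,0,0,0,0,0,0,10], "newtons": 40}}

```text
time: 12.75
eef_pos: [0.6391, -0.2405, 0.1395]
tcp_rot: [0.167, 0.986, 0.0, -0.001]
contact_force: [-0.1, -0.1, -2.7]
opening: 0.255
finger_force: 39.6
```

```bash
python3 - <<'E'
from h import *
S=snap('scene','s1.png');T=snap('top','t1.png')
s=ctrl.get_state();print(s['eef_pos'],s['contact_force'],s['opening'])
# blue knob of bucket 1 on panL
for d,(u0,v0,w,h) in((S,(195,150,60,60)),(T,(300,180,80,70))):
    c=d['color'][v0:v0+h,u0:u0+w].astype(int)
    m=(c[...,2]>c[...,0]+50)&(c[...,2]>90);ys,xs=np.nonzero(m)
    if len(xs):print(len(xs),xs.mean()+u0,ys.mean()+v0,xs.min()+u0,xs.max()+u0,ys.min()+v0,ys.max()+v0)
for z in(.131,.146,.12):print(proj(S,[.612,-.0265,z]),proj(T,[.612,-.0265,z]))
E
```

```text
[ 0.63944823 -0.24068106  0.13999073] [ 0.28378253  0.0630967  -1.75662944] 0.25216198731889283
70 222.74285714285713 182.37142857142857 218 228 179 186
100 347.12 211.04 342 352 206 216
(np.float64(221.84160284019063), np.float64(182.47196437628915)) (np.float64(346.86057530210604), np.float64(210.02248753342528))
(np.float64(221.43187765767865), np.float64(177.33562734581136)) (np.float64(347.7796460507101), np.float64(209.23636219355845))
(np.float64(222.13669564469308), np.float64(186.17126372103743)) (np.float64(346.20279430052983), np.float64(210.58511920700155))
```

Call:
{"api": "move_arm", "payload": {"plan": [2,-2,-15,0,0,0,10,0,0,-10,0,0,0,10,0,0,-5,0,0,0,10,0,0,-2,0,0,0,10,0,0,0,0,0,0,10,0,0,0,0,0,0,10]}}

```text
time: 13.45
eef_pos: [0.6424, -0.2437, 0.1082]
tcp_rot: [0.167, 0.986, -0.0, 0.0]
contact_force: [0.5, 0.6, -1.6]
opening: 0.251
finger_force: 39.6
```

Call:
{"api": "move_arm", "payload": {"plan": [0,0,-1,0,0,0,10,0,0,-1,0,0,0,10,0,0,0,0,0,0,10,0,0,0,0,0,0,10]}}

```text
time: 13.85
eef_pos: [0.6423, -0.2437, 0.1062]
tcp_rot: [0.167, 0.986, -0.0, 0.0]
contact_force: [0.1, -0.0, -1.8]
opening: 0.25
finger_force: 39.7
```

Call:
{"api": "move_arm", "payload": {"plan": [0,0,-1,0,0,0,10,0,0,-1,0,0,0,10,0,0,0,0,0,0,10,0,0,0,0,0,0,10]}}

```text
time: 14.25
eef_pos: [0.6422, -0.2439, 0.1041]
tcp_rot: [0.167, 0.986, -0.0, 0.0]
contact_force: [0.2, -1.4, -0.1]
opening: 0.254
finger_force: 39.8
```

Contact is made. Releasing now.

Call:
{"api": "move_arm", "payload": {"plan": [0,0,0,0,0,0,60,0,0,0,0,0,0,60,0,0,0,0,0,0,60,0,0,10,0,0,0,60,0,0,40,0,0,0,60,0,0,40,0,0,0,60,-20,0,30,0,0,0,60,-50,20,0,0,0,0,60,-50,20,0,0,0,0,60,-20,10,0,0,0,0,60,0,0,0,0,0,0,60,0,0,0,0,0,0,60]}}

```text
time: 15.45
eef_pos: [0.5099, -0.1968, 0.2253]
tcp_rot: [0.167, 0.986, -0.0, 0.001]
contact_force: [-0.4, -1.0, 0.3]
opening: 0.704
finger_force: 0.0
```

```bash
python3 - <<'E'
from h import *
S=snap('scene','s2.png');T=snap('top','t2.png')
print(ctrl.get_state()['eef_pos'])
for d,n in((S,'S'),(T,'T')):
    c=d['color'].astype(int);m=((c[...,2]>c[...,0]+50)&(c[...,2]>90)).astype(np.uint8)
    k,l,st,ce=cv2.connectedComponentsWithStats(m)
    for i in range(1,k):
        if st[i,4]>25:print(n,st[i],ce[i].round(1))
for x,y in((.612,-.0265),(.642,-.2435)):
  for z in(.131,.142,.153):print(x,z,np.round(proj(S,[x,y,z]),1),np.round(proj(T,[x,y,z]),1))
a=S['color'][130:240,90:260]
cv2.imwrite('pics/w.png',cv2.resize(a,None,fx=4.6,fy=4.6,interpolation=cv2.INTER_CUBIC)[:,:,::-1])
E
```

```text
[ 0.51045116 -0.197077    0.22469431]
S [118 167  11   8  66] [123.2 170.8]
S [215 171  11   8  72] [220.1 174.5]
S [171 208  12   4  27] [176.1 209.6]
T [447 188  12  11 104] [452.6 193.1]
T [345 204  12  12 105] [350.4 209.6]
0.612 0.131 [221.8 182.5] [346.9 210. ]
0.612 0.142 [221.5 178.7] [347.5 209.4]
0.612 0.153 [221.2 174.9] [348.2 208.9]
0.642 0.131 [124.5 171.1] [450.3 192.7]
0.642 0.142 [123.5 167.3] [452.  191.9]
0.642 0.153 [122.5 163.5] [453.8 191.2]
```

View pics/w.png

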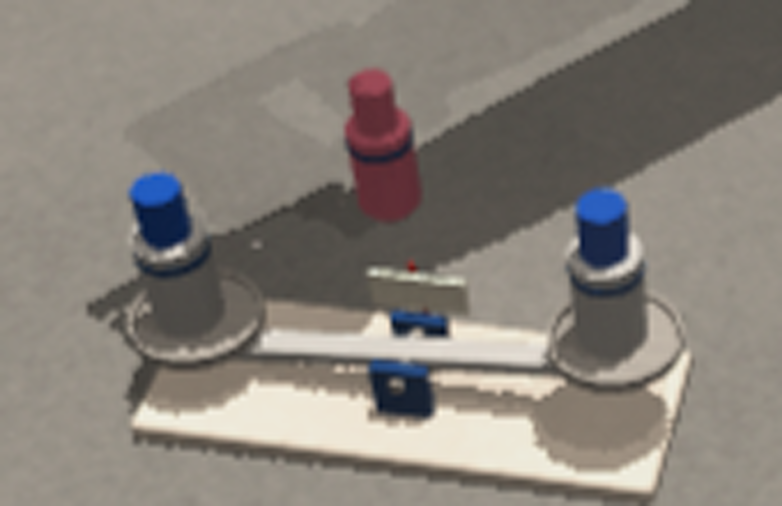

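The -y pan (left in the picture) is clearly down, with its knob at scene (123,171), i.e. z≈0.131. The +y one is up, with its knob at (220,174), i.e. z≈0.153. The heavier bucket is on pan_r.

```bash
python3 - <<'E'
from h import *
S=snap('scene');T=snap('top')
print(tri(T,(452.6,193.1),S,(123.2,170.8)),tri(T,(350.4,209.6),S,(220.1,174.5)))
print(ctrl.get_state()['eef_pos'])
E
```

```text
(array([ 0.641 , -0.2482,  0.1298]), np.float64(0.001)) (array([ 0.6103, -0.0305,  0.1517]), np.float64(0.0012))
[ 0.51026932 -0.19698451  0.22403394]
```

Call:
{"api": "move_arm", "payload": {"plan": [40,-15,0,0,0,0,60,40,-15,0,0,0,0,60,40,-15,0,0,0,0,60,11,-5,-20,0,0,0,60,0,0,-40,0,0,0,60,0,0,-20,0,0,0,60,0,0,0,0,0,0,60,0,0,0,0,0,0,60], "newtons": 20}}

```text
time: 16.45
eef_pos: [0.6408, -0.2466, 0.1436]
tcp_rot: [0.167, 0.986, 0.0, -0.0]
contact_force: [0.6, 0.9, 0.4]
opening: 0.7
finger_force: 0.0
```

Call:
{"api": "move_arm", "payload": {"plan": [0,0,-25,0,0,0,60,0,0,-20,0,0,0,60,0,0,-12,0,0,0,60,0,0,0,0,0,0,60,0,0,0,0,0,0,60,0,0,0,0,0,0,10,0,0,0,0,0,0,10,0,0,0,0,0,0,10,0,0,0,0,0,0,10], "newtons": 20}}

```text
time: 17.35
eef_pos: [0.6411, -0.247, 0.0884]
tcp_rot: [0.167, 0.986, -0.001, 0.001]
contact_force: [0.6, -0.8, 3.5]
opening: 0.258
finger_force: 19.6
```

Call:
{"api": "move_arm", "payload": {"plan": [0,0,0,0,0,0,10,0,0,0,0,0,0,10,0,0,5,0,0,0,10,0,0,10,0,0,0,10,0,0,25,0,0,0,10,0,0,40,0,0,0,10,0,0,40,0,0,0,10,0,0,30,0,0,0,10,0,0,0,0,0,0,10], "newtons": 60}}

```text
time: 18.25
eef_pos: [0.6426, -0.2474, 0.2435]
tcp_rot: [0.167, 0.986, -0.002, 0.005]
contact_force: [0.7, -0.3, -1.0]
opening: 0.226
finger_force: 59.0
```

Call:
{"api": "move_arm", "payload": {"plan": [-4,20,0,0,0,0,10,-8,43,0,0,0,0,10,-8,43,0,0,0,0,10,-8,43,0,0,0,0,10,-8,43,0,0,0,0,10,-8,43,0,0,0,0,10,-8,43,0,0,0,0,10,-8,43,0,0,0,0,10,-8,43,0,0,0,0,10,-8,43,0,0,0,0,10,-8,43,0,0,0,0,10,-6,30,0,0,0,0,10]}}

```text
time: 19.45
eef_pos: [0.5467, 0.2365, 0.233]
tcp_rot: [0.166, 0.986, -0.001, -0.003]
contact_force: [-0.5, 1.2, -2.3]
opening: 0.225
finger_force: 58.9
```

Call:
{"api": "move_arm", "payload": {"plan": [-4,22,0,0,0,0,10,-2,10,0,0,0,0,10,0,0,-20,0,0,0,10,0,0,-20,0,0,0,10,0,0,-20,0,0,0,10,0,0,0,0,0,0,10,0,0,0,0,0,0,10,0,0,0,0,0,0,10]}}

```text
time: 20.25
eef_pos: [0.5448, 0.2655, 0.1778]
tcp_rot: [0.167, 0.986, 0.0, 0.001]
contact_force: [0.1, -1.5, -1.1]
opening: 0.223
finger_force: 59.0
```

```bash
python3 - <<'E'
from h import *
S=snap('scene','s3.png');T=snap('top','t3.png')
s=ctrl.get_state();p=s['eef_pos'];print(p,s['contact_force'],s['opening'],s['finger_force'])
u,v=map(int,proj(S,p));c=S['color'].astype(int)
m=((c[...,2]>c[...,0]+30)&(c[...,2]>60)).astype(np.uint8)
k,l,st,ce=cv2.connectedComponentsWithStats(m)
for i in range(1,k):
    if st[i,4]>15:print(st[i],ce[i].round(1))
f=p-[0,0,.044]
for h in(0,.058,.073,.088):print(h,np.round(proj(S,f+[0,0,h]),1))
# body edges per row: columns, gray profile
g=cv2.cvtColor(S['color'],cv2.COLOR_RGB2GRAY)
u,v=map(int,proj(S,f+[0,0,.03]));print(u,v)
for r in range(v-12,v+22,3):print(r,g[r,u-18:u+19].tolist())
E
```

```text
[0.54514364 0.26568169 0.17846477] [ 0.28297305  0.34710366 -1.86520641] 0.2259355445851432 58.972166776657104
[360 156  12  17 150] [365.8 164.4]
[217 179  12  16 153] [222.6 186.2]
[175 198  12   3  29] [180.6 199. ]
[170 208  13   4  37] [176.1 209.6]
0 [361.1 189.1]
0.058 [365.4 168.6]
0.073 [366.5 163.1]
0.088 [367.7 157.4]
363 178
166 [148, 148, 149, 152, 151, 151, 149, 150, 153, 153, 154, 154, 149, 125, 113, 96, 44, 43, 45, 44, 44, 43, 43, 43, 43, 42, 48, 93, 153, 153, 153, 155, 154, 153, 153, 152, 152]
169 [155, 154, 153, 152, 153, 152, 152, 153, 154, 155, 154, 140, 108, 115, 103, 59, 44, 44, 43, 44, 43, 43, 44, 43, 44, 46, 123, 218, 210, 163, 154, 155, 158, 157, 155, 156, 157]
172 [152, 150, 150, 151, 153, 154, 153, 153, 154, 155, 141, 76, 88, 98, 108, 110, 95, 76, 54, 47, 44, 44, 43, 44, 56, 81, 138, 209, 201, 163, 154, 157, 157, 156, 155, 156, 156]
175 [149, 151, 152, 154, 154, 154, 156, 156, 154, 148, 118, 63, 44, 62, 81, 86, 88, 99, 112, 120, 121, 121, 118, 107, 106, 102, 90, 82, 110, 154, 153, 152, 153, 154, 155, 155, 155]
178 [152, 153, 153, 153, 151, 147, 149, 152, 15
[... 667 characters left out ...]
46, 149, 149, 152, 142, 121, 95, 84, 84, 83, 84, 83, 83, 82, 82, 83, 82, 81, 81, 80, 87, 119, 153, 154, 156, 154, 154, 154, 153, 153, 153, 154, 156, 156]
193 [50, 50, 64, 93, 105, 125, 126, 126, 126, 126, 122, 108, 93, 84, 82, 83, 82, 82, 81, 83, 89, 97, 127, 153, 155, 156, 155, 153, 152, 152, 154, 154, 154, 158, 158, 158, 158]
196 [63, 65, 83, 114, 125, 126, 126, 126, 126, 126, 126, 126, 126, 126, 126, 126, 126, 127, 126, 126, 126, 127, 126, 126, 127, 126, 127, 127, 127, 127, 128, 132, 134, 138, 140, 141, 146]
199 [62, 62, 63, 81, 123, 122, 123, 126, 125, 126, 126, 127, 126, 127, 126, 126, 127, 126, 127, 127, 126, 127, 127, 126, 127, 127, 127, 126, 127, 127, 127, 127, 127, 128, 114, 71, 89]
```

```bash
python3 - <<'E'
from h import *
S=snap('scene');T=snap('top')
for f,d,(u0,v0,w,h),zz in(('scene0.png',S,(335,188,60,36),.075),('top0.png',T,(175,215,65,65),.075)):
    im=cv2.imread('pics/'+f)[v0:v0+h,u0:u0+w]
    g=cv2.GaussianBlur(cv2.cvtColor(cv2.resize(im,None,fx=6,fy=6,interpolation=cv2.INTER_CUBIC),cv2.COLOR_BGR2GRAY),(0,0),3)
    hsv=cv2.cvtColor(cv2.resize(im,None,fx=6,fy=6,interpolation=cv2.INTER_CUBIC),cv2.COLOR_BGR2HSV)
    gt=np.median(g[hsv[...,1]<60]);m=((g<gt-25)|(hsv[...,1]>90)).astype(np.uint8)
    cs,_=cv2.findContours(m,cv2.RETR_EXTERNAL,cv2.CHAIN_APPROX_NONE)
    for c in cs:
        if cv2.contourArea(c)>1500:
            e=cv2.fitEllipse(c);u,v=[e[0][0]/6+u0-.42,e[0][1]/6+v0-.42]
            print(f,gt,cv2.contourArea(c)/36,np.round([u,v,e[1][0]/6,e[1][1]/6],1),atz(d,u,v,zz).round(4))
p=np.array([.5437,.277,.075])
for q in(0,.0195,.0225):print(q,[np.round(proj(S,p+[a,b,0]),1).tolist() for a,b in((q,0),(-q,0),(0,q),(0,-q))],[np.round(proj(T,p+[a,b,0]),1).tolist() for a,b in((q,0),(-q,0),(0,q),(0,-q))])
g=cv2.imread('pics/scene0.png',0);t=cv2.imread('pics/top0.png',0)
print(g[209,340:390].tolist());print(t[249,190:226].tolist());print(t[233:266,208].tolist())
E
```

```text
scene0.png 118.0 50.81944444444444 [345.3 217.5  11.9  22.9] [0.5806 0.2454 0.075 ]
scene0.png 118.0 199.98611111111111 [362.7 209.2  13.4  19. ] [0.5441 0.278  0.075 ]
top0.png 123.0 286.4583333333333 [205.3 248.7  19.   19.2] [0.5426 0.2768 0.075 ]
top0.png 123.0 440.5138888888889 [107.9 343.7 110.6 334.8] [0.3462 0.4877 0.075 ]
0 [[362.3, 209.0], [362.3, 209.0], [362.3, 209.0], [362.3, 209.0]] [[205.2, 248.2], [205.2, 248.2], [205.2, 248.2], [205.2, 248.2]]
0.0195 [[360.9, 215.1], [363.6, 203.0], [371.0, 210.9], [353.6, 207.1]] [[205.0, 239.2], [205.3, 257.2], [196.2, 248.4], [214.2, 247.9]]
0.0225 [[360.7, 216.1], [363.8, 202.1], [372.3, 211.2], [352.3, 206.8]] [[205.0, 237.8], [205.4, 258.5], [194.8, 248.5], [215.6, 247.8]]
[124, 118, 117, 118, 118, 118, 117, 117, 118, 118, 118, 117, 116, 100, 67, 49, 48, 49, 49, 49, 49, 48, 48, 49, 49, 48, 49, 48, 49, 49, 53, 66, 84, 114, 118, 118, 118, 117, 118, 118, 117, 118, 117, 118, 118, 123, 139, 142, 143, 144]
[124, 126, 126, 127, 121, 111, 90, 67, 56, 55, 75, 113, 141, 152, 156, 155, 155, 154, 154, 156, 155, 156, 157, 152, 145, 125, 119, 122, 126, 128, 126, 124, 125, 128, 126, 124]
[125, 126, 121, 123, 121, 115, 103, 79, 97, 136, 153, 156, 153, 157, 157, 154, 154, 156, 156, 155, 156, 149, 123, 93, 82, 95, 117, 126, 126, 128, 128, 126, 128]
```

Call:
{"api": "move_arm", "payload": {"plan": [-1,11.5,0,0,0,0,10,0,0,-20,0,0,0,10,0,0,-20,0,0,0,10,0,0,-8,0,0,0,10,0,0,0,0,0,0,10,0,0,0,0,0,0,10,0,0,0,0,0,0,10]}}

```text
time: 21.15
eef_pos: [0.5443, 0.2775, 0.1305]
tcp_rot: [0.167, 0.986, 0.001, 0.001]
contact_force: [-0.5, 0.3, -2.2]
opening: 0.227
finger_force: 59.0
```

Call:
{"api": "move_arm", "payload": {"plan": [0,0,-3,0,0,0,10,0,0,-3,0,0,0,10,0,0,-3,0,0,0,10,0,0,-2,0,0,0,10,0,0,-2,0,0,0,10,0,0,0,0,0,0,10,0,0,0,0,0,0,10]}}

```text
time: 21.85
eef_pos: [0.5433, 0.2771, 0.1158]
tcp_rot: [0.167, 0.986, -0.0, -0.0]
contact_force: [-0.3, 0.9, -2.2]
opening: 0.224
finger_force: 59.0
```

Call:
{"api": "move_arm", "payload": {"plan": [0,0,-1,0,0,0,10,0,0,-1,0,0,0,10,0,0,-1,0,0,0,10,0,0,0,0,0,0,10,0,0,0,0,0,0,10]}}

```text
time: 22.35
eef_pos: [0.5433, 0.2771, 0.1128]
tcp_rot: [0.167, 0.986, -0.0, -0.0]
contact_force: [0.0, 0.5, -3.0]
opening: 0.224
finger_force: 59.0
```

Call:
{"api": "move_arm", "payload": {"plan": [0,0,-1,0,0,0,10,0,0,-1,0,0,0,10,0,0,-1,0,0,0,10,0,0,0,0,0,0,10]}}

```text
time: 22.75
eef_pos: [0.5432, 0.2771, 0.1097]
tcp_rot: [0.167, 0.986, -0.0, -0.0]
contact_force: [-0.4, 0.0, -2.9]
opening: 0.225
finger_force: 59.0
```

Call:
{"api": "move_arm", "payload": {"plan": [0,0,-1,0,0,0,10,0,0,-1,0,0,0,10,0,0,-1,0,0,0,10,0,0,0,0,0,0,10]}}

```text
time: 23.15
eef_pos: [0.5433, 0.2771, 0.1067]
tcp_rot: [0.167, 0.986, 0.0, -0.0]
contact_force: [0.2, -0.5, -2.8]
opening: 0.227
finger_force: 59.0
```

Call:
{"api": "move_arm", "payload": {"plan": [0,0,-1,0,0,0,10,0,0,-1,0,0,0,10,0,0,-1,0,0,0,10,0,0,0,0,0,0,10]}}

```text
time: 23.55
eef_pos: [0.5432, 0.2771, 0.1037]
tcp_rot: [0.167, 0.986, -0.0, -0.0]
contact_force: [-0.1, 0.4, -2.8]
opening: 0.223
finger_force: 59.0
```

Call:
{"api": "move_arm", "payload": {"plan": [0,0,-1,0,0,0,10,0,0,-1,0,0,0,10,0,0,-1,0,0,0,10,0,0,0,0,0,0,10]}}

```text
time: 23.95
eef_pos: [0.5432, 0.2771, 0.1007]
tcp_rot: [0.167, 0.986, -0.0, -0.0]
contact_force: [-0.7, -0.8, -2.6]
opening: 0.226
finger_force: 59.0
```

Call:
{"api": "move_arm", "payload": {"plan": [0,0,-1,0,0,0,10,0,0,-1,0,0,0,10,0,0,0,0,0,0,10]}}

```text
time: 24.25
eef_pos: [0.5432, 0.2771, 0.0988]
tcp_rot: [0.167, 0.986, -0.0, -0.0]
contact_force: [-1.3, 0.3, -2.9]
opening: 0.228
finger_force: 59.0
```

Call:
{"api": "move_arm", "payload": {"plan": [0,0,-1,0,0,0,10,0,0,-1,0,0,0,10,0,0,-1,0,0,0,10,0,0,0,0,0,0,10]}}

```text
time: 24.65
eef_pos: [0.5432, 0.2771, 0.0957]
tcp_rot: [0.167, 0.986, -0.0, -0.0]
contact_force: [1.2, 0.4, -2.5]
opening: 0.224
finger_force: 59.0
```

Call:
{"api": "move_arm", "payload": {"plan": [0,0,-1,0,0,0,10,0,0,-1,0,0,0,10,0,0,0,0,0,0,10]}}

```text
time: 24.95
eef_pos: [0.5432, 0.2771, 0.0937]
tcp_rot: [0.167, 0.986, -0.0, -0.0]
contact_force: [0.1, 0.9, -2.6]
opening: 0.23
finger_force: 59.0
```

Call:
{"api": "move_arm", "payload": {"plan": [0,0,-1,0,0,0,10,0,0,-1,0,0,0,10,0,0,-1,0,0,0,10,0,0,0,0,0,0,10]}}

```text
time: 25.35
eef_pos: [0.5432, 0.2771, 0.0907]
tcp_rot: [0.167, 0.986, -0.0, -0.0]
contact_force: [0.2, -0.0, -2.1]
opening: 0.227
finger_force: 59.0
```

Call:
{"api": "move_arm", "payload": {"plan": [0,0,-1,0,0,0,10,0,0,-1,0,0,0,10,0,0,0,0,0,0,10]}}

```text
time: 25.65
eef_pos: [0.5438, 0.277, 0.0897]
tcp_rot: [0.167, 0.986, -0.0, 0.0]
contact_force: [-0.5, -0.4, 1.7]
opening: 0.227
finger_force: 59.5
```

Touched the plug, 29 mm below the mouth. Now pushing it.

Call:
{"api": "move_arm", "payload": {"plan": [0,0,-1,0,0,0,10,0,0,0,0,0,0,10]}}

```text
time: 25.85
eef_pos: [0.5439, 0.2771, 0.0888]
tcp_rot: [0.167, 0.986, 0.0, 0.001]
contact_force: [-0.9, -0.9, 3.3]
opening: 0.228
finger_force: 59.9
```

Call:
{"api": "move_arm", "payload": {"plan": [0,0,-1,0,0,0,10,0,0,0,0,0,0,10]}}

```text
time: 26.05
eef_pos: [0.5436, 0.2772, 0.0872]
tcp_rot: [0.167, 0.986, 0.0, 0.0]
contact_force: [0.1, -0.7, 3.7]
opening: 0.226
finger_force: 59.9
```

Call:
{"api": "move_arm", "payload": {"plan": [0,0,-1,0,0,0,10,0,0,-1,0,0,0,10,0,0,0,0,0,0,10]}}

```text
time: 26.35
eef_pos: [0.5443, 0.2771, 0.0865]
tcp_rot: [0.167, 0.986, 0.0, 0.001]
contact_force: [-1.0, -2.2, 8.5]
opening: 0.228
finger_force: 60.5
```

Call:
{"api": "move_arm", "payload": {"plan": [0,0,-1,0,0,0,10,0,0,0,0,0,0,10]}}

```text
time: 26.55
eef_pos: [0.5446, 0.2772, 0.0862]
tcp_rot: [0.167, 0.986, 0.0, 0.001]
contact_force: [-2.1, -2.1, 9.4]
opening: 0.224
finger_force: 60.8
```

Call:
{"api": "move_arm", "payload": {"plan": [0,0,-0.8,0,0,0,10,0,0,0,0,0,0,10,0,0,0,0,0,0,10,0,0,0,0,0,0,10]}}

```text
time: 26.95
eef_pos: [0.5447, 0.2773, 0.086]
tcp_rot: [0.167, 0.986, 0.0, 0.001]
contact_force: [-2.5, -1.9, 11.2]
opening: 0.228
finger_force: 61.0
```

Call:
{"api": "move_arm", "payload": {"plan": [0,0,-0.4,0,0,0,10,0,0,0,0,0,0,10,0,0,0,0,0,0,10,0,0,0,0,0,0,10]}}

```text
time: 27.35
eef_pos: [0.5448, 0.2773, 0.0859]
tcp_rot: [0.167, 0.986, 0.0, 0.001]
contact_force: [-3.7, -2.3, 12.8]
opening: 0.227
finger_force: 61.2
```

Call:
{"api": "move_arm", "payload": {"plan": [0,0,1.5,0,0,0,10,0,0,1.5,0,0,0,10,0,0,0,0,0,0,10,0,0,0,0,0,0,10]}}

```text
time: 27.75
eef_pos: [0.544, 0.2773, 0.0867]
tcp_rot: [0.167, 0.986, 0.0, 0.001]
contact_force: [-1.3, -1.4, 7.1]
opening: 0.222
finger_force: 60.3
```

Call:
{"api": "move_arm", "payload": {"plan": [0,0,2,0,0,0,10,0,0,0,0,0,0,10,0,0,0,0,0,0,60,0,0,0,0,0,0,60,0,0,0,0,0,0,60,0,0,20,0,0,0,60,0,0,40,0,0,0,60,0,0,40,0,0,0,60,-40,20,0,0,0,0,60,-40,30,0,0,0,0,60,0,40,0,0,0,0,60,0,40,0,0,0,0,60]}}

```text
time: 28.95
eef_pos: [0.4618, 0.408, 0.1876]
tcp_rot: [0.167, 0.986, -0.0, 0.0]
contact_force: [0.9, 0.5, 1.3]
opening: 0.703
finger_force: 0.0
```

```bash
python3 - <<'E'
from h import *
S=snap('scene','s4.png');T=snap('top','t4.png')
s=ctrl.get_state();print(s['eef_pos'],s['contact_force'])
r=[]
for d,n in((S,'S'),(T,'T')):
    c=d['color'].astype(int);m=((c[...,2]>c[...,0]+50)&(c[...,2]>90)).astype(np.uint8)
    k,l,st,ce=cv2.connectedComponentsWithStats(m)
    for i in range(1,k):
        if st[i,4]>25:print(n,st[i],ce[i].round(1))
print('exp seat',proj(S,[.5438,.2772,.1295]),proj(T,[.5438,.2772,.1295]))
print('exp L',proj(S,[.612,-.0265,.131]),proj(T,[.612,-.0265,.131]))
E
```

```text
[0.46227779 0.41071414 0.1876147 ] [0.3809003  0.83027135 0.44749383]
S [218 179  10   8  69] [222.6 182.3]
S [361 188  11   8  73] [365.8 191.5]
S [171 208  12   4  28] [176.2 209.6]
T [342 206  11  11  98] [347.2 211. ]
T [197 243  12  11 108] [202.7 247.8]
exp seat (np.float64(366.2091592132401), np.float64(191.43392819953806)) (np.float64(201.13809688397367), np.float64(247.2265119450201))
exp L (np.float64(221.84160284019063), np.float64(182.47196437628915)) (np.float64(346.86057530210604), np.float64(210.02248753342528))
```

The seated bucket's knob is at the expected pixel and height, and the lighter bucket stands on its pan. Handing in.

```bash
python3 -c "
from h import *
print(order.sign_off())"
```

```text
the job is handed in; nothing more can be done
None
```

I weighed both buckets, pressed the heavier one (from the -y pan) to the plug's stop with an estimated 13–15 N, and left the lighter one standing on the +y pan; I handed the job in at about 29 s, and no verdict came back.

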